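Move the lift-off cover to the refilled creamer bin

ROBOT

A 6-joint arm with a two-finger parallel gripper is mounted at the origin on the work surface. World frame = base frame: x ahead of the robot, y to its left, z up, the work surface at z = 0. Lengths are in m, angles in degrees, forces in N, time in s.
With the tool pointing down it reaches from about 0.15 to 0.775 m from the base axis. Payload 6.1 kg.
Tool frame: the origin (TCP) lies on the centre line of the jaws, within the pads' length; the fingertips stand robot.finger_overhang ahead of it and the grasp point (between the pads) is the TCP (robot.finger_overhang is the distance from the TCP to the fingertips, in m); z points along the fingers, y is the direction in which the jaws open and shut (so a half turn about z gives the same grasp; the last joint's range is limited). The gripper opens to 85 mm and grips with 20 to 120 N. Pads are 22 mm wide; open, the fingers measure 114 mm over their backs; the gripper's body (76 mm by 85 mm) begins 54 mm behind the grasp point. The pads swing forward as they close: fully open they stand 13 mm farther back than shut.
Start: joints at [71.219, 7.208, -2.269, 80.523, 0, 90], TCP at [0.169, 0.497, 0.25] pointing down, gripper open.
Joint ranges: [-155.77, 155.77], [-54.66, 111.73], [-72.52, 77.12], [-102.08, 115.82], [-83.92, 84.16], [-180, 180]. Speed limits (degrees/s): [136.94, 136.94, 172.46, 180, 180, 180].

INTERFACE

Orientations are given as [roll, pitch, yaw] about the fixed x, y, z axes, in that order (R = Rz(yaw) Ry(pitch) Rx(roll)).
In Python, from station import robot gives the robot as it stands. The module is installed in compiled form; this text tells all that it offers.
- The arm moves only by the tool jog_arm, never from a script. Its argument "rows" is one flat list of numbers, 6 for each row, row after row: the shift along the tool's x, y, z in m, then the turn, a rotation vector about the tool's x, y, z in degrees. A call has exactly 5 rows; each row is the pose to reach, as a shift and turn from the pose measured when the call began, along the tool's axes at that moment; what a row does not reach only later rows make up. A row lasts 1/8 s, in which the tool goes at most 62.5 mm and 10.7 degrees, less where a joint would pass 70% of its speed; a pose out of reach is approached as far as the arm can. A call with a gripper value outside its range is refused whole. "fingers" is the finger opening in m, from 0 to 0.0854, set as the call begins (left out, the last holds). The fingers move at their own pace and stop on an object; "grip_force" is the grip in N (left out, the last holds). Time passes only in rows, so rows that repeat a pose let the fingers close, or fill a call up. It gives the time, the measured TCP pose, the force and the opening at its end, in the units of the state.
- robot.state(): the state, without advancing time (a new reading comes with each control period).
- robot.snapshot(name): name is "scene" or "top"; returns the picture (480x640x3 uint8, blue, green, red); there is no depth.
- robot.camera_params(name): a dict with "fx", "fy", "cx", "cy" (pixels), "D" ([k1, k2, p1, p2, k3] as OpenCV has them; the pictures are not rectified), "cam_to_world" (4x4, takes a point from camera to world coordinates). Camera axes: x right, y up, looking along -z (the intrinsics and any distortion apply to the point x, -y, -z); pixel columns grow to the right and rows downward; lengths in m; the calibration is good to about 2 mm. A picture is of the moment at which its call begins. camera_params takes no time and is no camera call.
- robot.hand_in(): hands the job in, once; it reports no verdict.
The state is a dict: "time": time; "joint_positions": joint angles; "qd": joint speeds; "effort": joint torques, N m; "tcp_pos": TCP position; "tcp_rot": TCP orientation; "force": force on the tool from outside, world axes, zero at the start; "wrist_torque": the same for the moment, N m; "opening": opening from 0.0 (shut) to 1.0 (fully open).
Only numpy, scipy, OpenCV 4.12 (cv2) and the standard library are available. Lean on these libraries where they do the work, as an engineer would, in place of code of your own. Each camera call takes 0.05 s, during which the arm holds its last target.

TASK

Move the green cover from the empty white bin to the blue bin with the creamer pots. Swing its lower end well up while its lip still sits on the ledge, then lift the lip off; on the blue bin hook the lip behind the ledge first, with the lower end still well up, then lower it until the cover lies fully home on both rails, centred and square. Leave everything else on the counter alone.

Things in the scene. Friction and masses are not known exactly. Their poses are not given: they have to be found in the camera images.
- cover: Flat green plate 210 x 150 x 5 mm, 0.15-0.31 kg. Origin: centre of the white grip on its top. While hung its axes are the bin's (z up, x to the upper end) and the plate slopes in this frame: u = (0.894,0,0.447) up along it, n = (-0.447,0,0.894) its normal. Grip: bar 64 mm along y, 14 thick along u, 34 high along n; plate top 17 mm below origin along n; plate from -45 to +165 mm along u.
- cover_lip (a point): Inner corner of the cover's lip and underside, mid-width: +158 mm along u, -22 mm along n from the grip's centre. The lip, 7 mm thick and 100 mm wide, reaches 18 mm down (-n) from the underside at the upper end and hooks behind a ledge. Hung, this point is 5 mm behind (+x) and 9 mm above the ledge rail's centre, with 2.5 mm play.
- cover_low (a point): Lower end of the cover's underside, mid-width: -45 mm along u, -22 mm along n from the grip's centre. Hung, it lies 17 mm in front of (-x) and 2 mm below the sill rail's centre. The plate overhangs the bin by 10 mm each side.
- white_bin: White counter bin, grey trim, empty, wearing the cover. 164 x 130 mm (x, y), fixed. Origin: centre of underside; z up; x from its low front (near the robot) to its high back. Round 12 mm rails along y top the back wall (ledge, centre x +80, z 130) and the front wall (sill, x -80, z 50): the open top slopes 26.6 deg (0.464 rad). Nothing stands above that slope or behind the ledge.
- blue_bin: Blue counter bin, white trim, open, with creamer pots. 164 x 130 mm (x, y), fixed. Origin: centre of underside; z up; x from its low front (near the robot) to its high back. Round 12 mm rails along y top the back wall (ledge, centre x +80, z 130) and the front wall (sill, x -80, z 50): the open top slopes 26.6 deg (0.464 rad). Nothing stands above that slope or behind the ledge.
- white_bin_ledge (a point): Centre of the white bin's ledge rail (12 mm round, along y, 130 mm long), mid-width; axes as the bin's.
- blue_bin_ledge (a point): Centre of the blue bin's ledge rail (12 mm round, along y, 130 mm long), mid-width; axes as the bin's.
- blue_bin_sill (a point): Centre of the blue bin's sill rail (12 mm round, along y, 130 mm long), mid-width; axes as the bin's.
- mug: Bystander: blue mug with handle, 76 mm wide, 85 mm tall. Origin under its centre.
- spoon_bowl: Bystander: wide white bowl with spoons in it, 144 mm across, 50 mm tall. Origin under its centre.
- dish_stack: Bystander: stack of small white dishes, 86 mm across, 146 mm tall. Origin under its centre.
- dish: Bystander: single small white dish, 84 mm across, 22 mm tall. Origin under its centre.
- jug: Bystander: empty glass jug with handle, 112 mm across, 165 mm tall. Origin under its centre.
- tumbler: Bystander: blue plastic cup, 70 mm across, 90 mm tall. Origin under its centre.
- spoon: Bystander: steel spoon lying on the counter. Origin on it.
There are look-alikes about, which are no part of the job. Leave any red or yellow look-alike of the white_bin alone.

How it is judged (in metres and radians):
On the way, in this order (a step that is already met when the one before it is completed fails the run):
1. the cover's lower end is swung up by more than 0.22 rad while its lip is still on the white bin's ledge (lip corner within 20 mm of the rail's centre) (angle between cover's own z axis and vertical above 0.22 rad and distance between cover_lip and white_bin_ledge below 0.02 m and z of cover_low in the frame of white_bin_ledge above -0.05 m), for 0.1 s.
2. the lip is lifted off: more than 30 mm above the white bin's ledge (z of cover_lip in the frame of white_bin_ledge above 0.03 m), for 0.1 s.
3. the lip is hooked on the blue bin's ledge (placed as at the end, but within 20 mm of mid-width) with the lower end still up by more than 0.15 rad (x of cover_lip in the frame of blue_bin_ledge between -0.006 and 0.018 m and z of cover_lip in the frame of blue_bin_ledge between 0.001 and 0.02 m and y of cover_lip in the frame of blue_bin_ledge between -0.02 and 0.02 m and angle between cover's own z axis and vertical above 0.15 rad), for 0.1 s.
At the end, for the whole second after the job is handed in: The cover hangs on the blue bin: lip corner 6 mm in front to 18 mm behind and 1 to 20 mm above the ledge rail's centre, lower end 13 mm below to 12 mm above the sill rail's centre, both ends within 14 mm of mid-width, slope within 0.08 rad of the bin's, at rest (x of cover_lip in the frame of blue_bin_ledge between -0.006 and 0.018 m and z of cover_lip in the frame of blue_bin_ledge between 0.001 and 0.02 m and z of cover_low in the frame of blue_bin_sill between -0.013 and 0.012 m and y of cover_lip in the frame of blue_bin_ledge between -0.014 and 0.014 m and y of cover_low in the frame of blue_bin_sill between -0.014 and 0.014 m and angle between cover's own z axis and vertical below 0.08 rad and linear speed of cover below 0.02 m/s); the robot touches nothing.
It fails at once if a bystander (mug, bowl, dishes, jug, cup or spoon) is moved more than 30 mm (distance of any of mug, spoon_bowl, dish_stack, dish, jug, tumbler, spoon from where it was at the start of the episode above 0.03 m).
It also fails if it takes over 48 s, if anything falls off the work surface, if the arm or the gripper's body presses on something with over 40 N, if the wrist force passes 120 N, or if a joint passes its speed limit or range.

## Working session

There is one attempt and no reset: what is moved stays moved. The work goes in short steps, Python scripts to look and compute and a tool call to move; the robot and the scene stay as the last step left them, time stands still between calls to the robot, and variables do not carry over. Pictures are saved under pics/ and viewed, and the job is handed in when it is done.

Besides the shell and the picture viewer there is one more tool, called after "Emit:" as name(argument=value, ...) on one line, values as JSON. jog_arm: Moves the arm, as the interface text tells. Its arguments: {"type":"object","properties":{"rows":{"type":"array"},"fingers":{"type":"number"},"grip_force":{"type":"number"}},"required":["rows"]}

```bash
mkdir -p pics; ls; python3 - <<'E'
from station import robot
import cv2
print(robot.state()); print(robot.finger_overhang)
for n in("scene","top"):
    cv2.imwrite(f"pics/{n}0.png",robot.snapshot(n)); print(robot.camera_params(n))
E
```

```text
pics
{'time': 0.0, 'joint_positions': array([ 7.12187511e+01,  7.24060928e+00, -2.32651284e+00,  8.05227661e+01,
       -4.87276332e-04,  9.00017844e+01]), 'qd': array([ 0.07409931,  0.07682961,  0.0020211 , -0.13265249, -0.02707144,
        0.03491615]), 'effort': array([-9.31632968e-06, -4.35919189e+01,  3.52921629e+01,  1.73983374e-02,
        3.65315714e-05,  1.00934957e-05]), 'tcp_pos': array([0.16890921, 0.49669303, 0.24953362]), 'tcp_rot': array([-1.79910112e+02,  4.90075246e-04,  1.61216967e+02]), 'force': array([ 1.00903053, -0.18110869, -0.57795288]), 'wrist_torque': array([-0.04320387,  0.00988021, -0.00790078]), 'opening': 1.0003961215581159}
0.019
{'fx': 484.1638230704181, 'fy': 484.1638230704181, 'cx': 322.57465764230307, 'cy': 239.7879464054755, 'D': array([0.03378532, 0.        , 0.        , 0.        , 0.        ]), 'cam_to_world': array([[-0.11731645, -0.82374072,  0.55469638,  1.32263265],
       [ 0.99307508, -0.10080932,  0.06032725,  0.20377127],
       [ 0.00622455,  0.55793253,  0.82986297,  1.26850211],
       [ 0.        ,  0.        ,  0.        ,  1.        ]])}
{'fx': 623.1519666056262, 'fy': 623.1519666056262, 'cx': 313.5820966026572, 'cy': 254.12905441808144, 'D': array([0.02581536, 0.        , 0.        , 0.        , 0.        ]), 'cam_to_world': array([[-1.66793376e-02,  9.91624442e-01, -1.28073286e-01,
         2.83061981e-01],
       [-9.99860448e-01, -1.66624347e-02,  1.20347111e-03,
         1.30131085e-01],
       [-9.40621403e-04,  1.28075487e-01,  9.91763976e-01,
         1.93785306e+00],
       [ 0.00000000e+00,  0.00000000e+00,  0.00000000e+00,
         1.00000000e+00]])}
```

View pics/scene0.png

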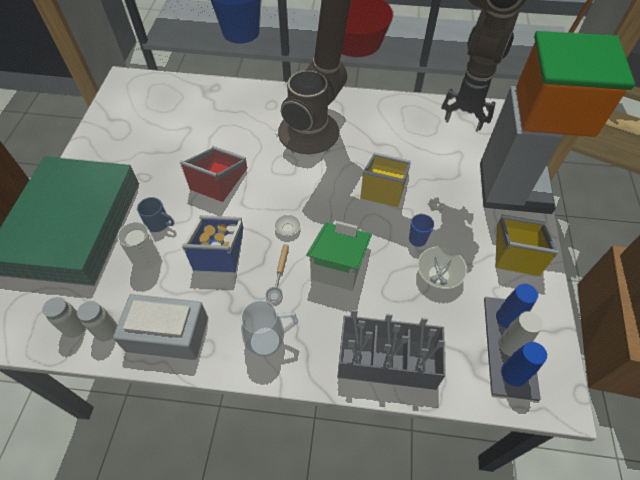

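View pics/top0.png

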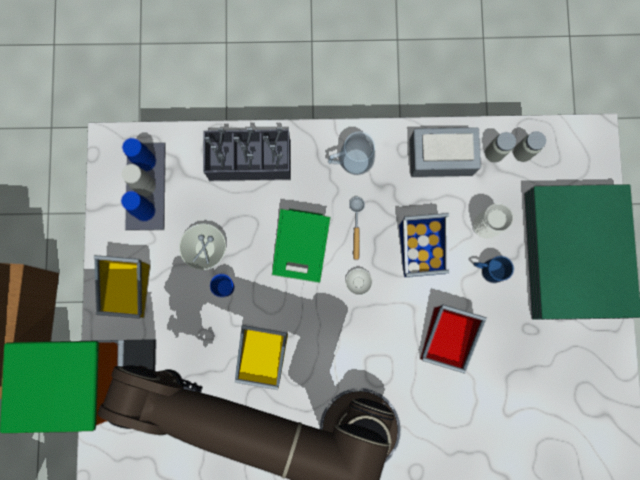

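The top view shows the cover near (300,245) with its grip at (297,268), and the blue bin near (424,245). I'll zoom in on both.

```bash
python3 - <<'E'
import cv2,numpy as np
t=cv2.imread("pics/top0.png");s=cv2.imread("pics/scene0.png")
def crop(im,x,y,w,h,k,name):
    c=cv2.resize(im[y:y+h,x:x+w],None,fx=k,fy=k,interpolation=cv2.INTER_CUBIC)
    for i in range(0,w,10): cv2.putText(c,str(x+i),(i*k,8),0,.3,(0,0,255),1); cv2.line(c,(i*k,10),(i*k,14),(0,0,255))
    for i in range(0,h,10): cv2.putText(c,str(y+i),(0,i*k+4),0,.3,(0,0,255),1)
    cv2.imwrite("pics/"+name,c)
crop(t,262,200,75,90,6,"c1.png")
crop(t,392,205,65,80,7,"c2.png")
crop(s,300,210,80,70,7,"c3.png")
crop(s,175,205,80,75,7,"c4.png")
E
```

```text
(no output)
```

View pics/c1.png

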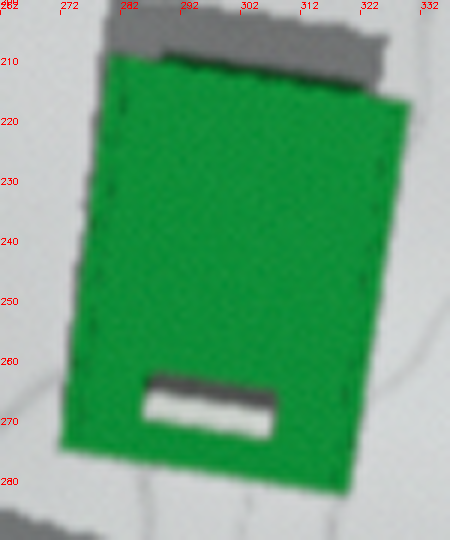

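View pics/c2.png

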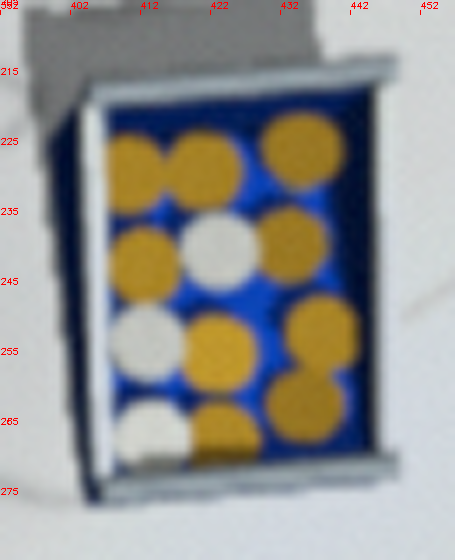

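View pics/c3.png

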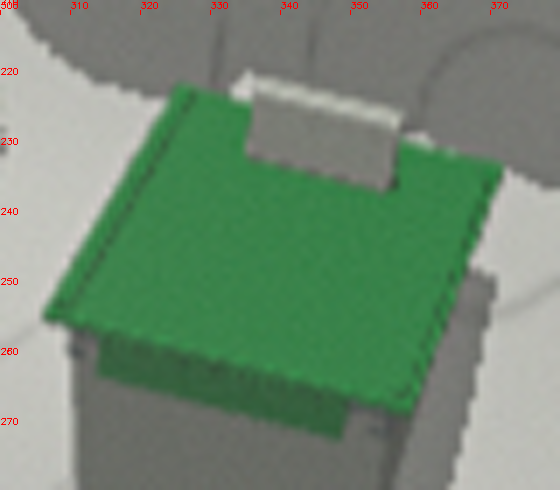

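View pics/c4.png

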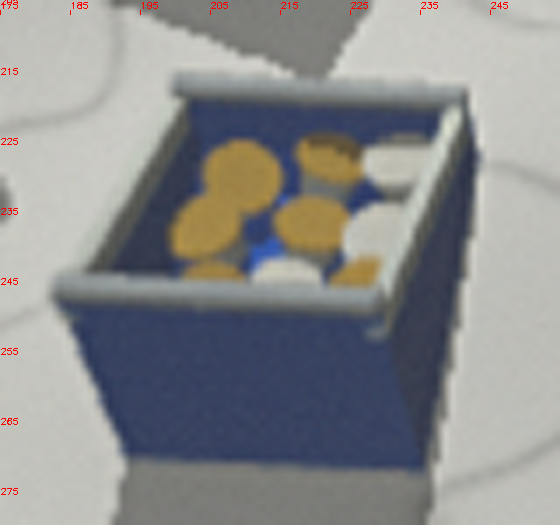

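```bash
cat > h.py <<'E'
import numpy as np,cv2
from scipy.optimize import least_squares
from scipy.spatial.transform import Rotation as R
from station import robot
C={n:robot.camera_params(n) for n in("scene","top")}
def proj(n,P):
    c=C[n];M=np.linalg.inv(c["cam_to_world"]);P=np.atleast_2d(P)
    q=P@M[:3,:3].T+M[:3,3]; q=q*[1,-1,-1]
    K=np.array([[c["fx"],0,c["cx"]],[0,c["fy"],c["cy"]],[0,0,1]])
    return cv2.projectPoints(q.reshape(-1,1,3),np.zeros(3),np.zeros(3),K,c["D"])[0].reshape(-1,2)
def W(p,L):
    c,s=np.cos(p[2]),np.sin(p[2]);L=np.atleast_2d(L)
    return L@np.array([[c,-s,0],[s,c,0],[0,0,1]]).T+[p[0],p[1],0]
u=np.array([.894,0,.447]);n=np.array([-.447,0,.894])
# hung cover: lip corner = ledge + (5,9)mm
lip=np.array([.085,0,.139]); grip=lip-.158*u+.022*n
def plate(a,y,h): return grip+a*u+h*n+np.array([0,y,0])
E
cat > fit.py <<'E'
from h import *
print("grip in bin",grip, "low",grip-.045*u-.022*n)
cov={"top":[((165,75),(279.4,208.6)),((165,-75),(329.9,216.75)),((-45,-75),(319.6,281.75)),((-45,75),(271.75,274.2))],
"scene":[((-45,-75),(325.3,221.7)),((-45,75),(371.4,234.1)),((165,75),(358.1,268.0)),((165,-75),(306,255))]}
blue={"top":[((-.08,.065,.05),(406.6,274.7)),((-.08,-.065,.05),(448.4,271.1)),((.08,.065,.13),(404.7,217.4)),((.08,-.065,.13),(448.4,214.1))],
"scene":[((.08,-.065,.13),(182,250.7)),((.08,.065,.13),(229.6,252.9)),((-.08,-.065,.05),(199.6,216.7)),((-.08,.065,.05),(241.5,218.6))]}
for nm,d in(("white",cov),("blue",blue)):
    for sel in(["top"],["scene"],["top","scene"]):
        def f(p):
            r=[]
            for c in sel:
                L=[plate(a[0]*1e-3,a[1]*1e-3,-.017) if nm=="white" else a for a,_ in d[c]]
                r.append(proj(c,W(p,L))-[b for _,b in d[c]])
            return np.concatenate(r).ravel()
        s=least_squares(f,[.5,.1,0]);print(nm,sel,s.x[:2].round(4),np.degrees(s.x[2]).round(2),s.fun.reshape(-1,2).round(1).tolist())
E
python3 fit.py
```

```text
grip in bin [-0.066086  0.        0.088042] low [-0.096482  0.        0.048259]
white ['top'] [0.5505 0.167 ] -9.89 [[0.1, -0.2], [0.2, -0.6], [0.3, 0.5], [-0.6, 0.4]]
white ['scene'] [0.5528 0.171 ] -10.23 [[-0.4, 0.1], [0.5, -0.5], [0.4, 0.6], [-0.6, -0.3]]
white ['top', 'scene'] [0.5515 0.169 ] -10.03 [[-0.6, -0.6], [-0.4, -0.8], [-0.4, 0.2], [-1.4, -0.0], [-1.1, -0.3], [-0.2, -1.0], [-0.1, 0.1], [-1.2, -0.7]]
blue ['top'] [ 0.5442 -0.212 ] 3.78 [[-0.5, -0.3], [0.4, -0.2], [-0.1, 0.4], [0.2, 0.1]]
blue ['scene'] [ 0.5539 -0.2031] 3.89 [[0.6, -2.2], [-0.4, -2.3], [-0.0, 2.6], [-0.2, 2.6]]
blue ['top', 'scene'] [ 0.5479 -0.2081] 3.87 [[-1.8, -1.5], [-1.0, -1.5], [-1.5, -0.7], [-1.3, -1.1], [-0.5, -4.1], [-1.7, -4.2], [-1.1, 0.9], [-1.4, 0.9]]
```

```bash
sed -i 's/(182,250.7)/(182,245.8)/;s/(229.6,252.9)/(229.6,247.9)/' fit.py; python3 fit.py
```

```text
grip in bin [-0.066086  0.        0.088042] low [-0.096482  0.        0.048259]
white ['top'] [0.5505 0.167 ] -9.89 [[0.1, -0.2], [0.2, -0.6], [0.3, 0.5], [-0.6, 0.4]]
white ['scene'] [0.5528 0.171 ] -10.23 [[-0.4, 0.1], [0.5, -0.5], [0.4, 0.6], [-0.6, -0.3]]
white ['top', 'scene'] [0.5515 0.169 ] -10.03 [[-0.6, -0.6], [-0.4, -0.8], [-0.4, 0.2], [-1.4, -0.0], [-1.1, -0.3], [-0.2, -1.0], [-0.1, 0.1], [-1.2, -0.7]]
blue ['top'] [ 0.5442 -0.212 ] 3.78 [[-0.5, -0.3], [0.4, -0.2], [-0.1, 0.4], [0.2, 0.1]]
blue ['scene'] [ 0.5447 -0.2053] 3.74 [[0.7, -0.2], [-0.5, -0.1], [0.1, 0.1], [-0.3, 0.2]]
blue ['top', 'scene'] [ 0.5441 -0.2087] 3.8 [[-1.5, -0.3], [-0.7, -0.2], [-1.2, 0.5], [-0.9, 0.2], [-0.4, -0.4], [-1.7, -0.4], [-1.0, -0.1], [-1.3, -0.1]]
```

```bash
cat >> h.py <<'E'
WB=np.array([.5515,.169,np.radians(-10.0)]); BB=np.array([.544,-.2087,np.radians(3.8)])
def pose(b,swing,off,hn=.007,pivot=None,dx=0,dz=0,du=0):
    """TCP pose gripping cover rotated by swing(rad, low end up) about lip corner; off: extra distance back along tool; dx,dz bin-frame shift of lip; du: tcp offset along u"""
    a=np.arctan2(.447,.894)-swing
    U=np.array([np.cos(a),0,np.sin(a)]);N=np.array([-np.sin(a),0,np.cos(a)])
    g=lip+[dx,0,dz]-(.158-du)*U+(.022+hn+off)*N
    c,s=np.cos(b[2]),np.sin(b[2]);Z=np.array([[c,-s,0],[s,c,0],[0,0,1]])
    return W(b,g)[0], Z@np.column_stack([[0,1,0],U,-N])
def cur(st=None):
    st=st or robot.state()
    return np.array(st["tcp_pos"]),R.from_euler("xyz",st["tcp_rot"],degrees=True).as_matrix()
def rel(p,M,st=None):
    p0,M0=cur(st)
    return np.r_[(M0.T@(p-p0)),R.from_matrix(M0.T@M).as_rotvec(degrees=True)]
def show(p,M,k=5):
    r=rel(p,M); print("target",p.round(4),R.from_matrix(M).as_euler("xyz",degrees=True).round(2)); print("full",r[:3].round(4),r[3:].round(2))
    print("rows",[np.r_[(r[:3]*i/k).round(4),(r[3:]*i/k).round(2)].tolist() for i in range(1,k+1)])
E
python3 - <<'E'
from h import *
show(*pose(WB,0,.12)); show(*pose(WB,0,0))
# bystander positions from top view rough (ray at height h)
def ray(n_,px,z):
    f=lambda q: proj(n_,[q[0],q[1],z])[0]-px
    return least_squares(f,[.5,0]).x.round(3)
for nm,px,z in(("jug",(355,153),.165),("mug",(497,268),.085),("stack",(497,217),.146),("dish",(358,280),.02),("tumb",(222,285),.09),("bowl",(204,245),.05),("spoon",(356,220),.01),("yellow",(260,356),.09)): print(nm,ray("top",px,z))
E
```

```text
target [0.4304 0.1904 0.2016] [153.43   0.    80.  ]
full [-0.3462 -0.2058  0.0483] [-22.   -18.75  79.67]
rows [[-0.0692, -0.0412, 0.0097, -4.4, -3.75, 15.93], [-0.1385, -0.0823, 0.0193, -8.8, -7.5, 31.87], [-0.2077, -0.1235, 0.029, -13.2, -11.25, 47.8], [-0.277, -0.1647, 0.0386, -17.6, -15.0, 63.74], [-0.3462, -0.2058, 0.0483, -22.0, -18.75, 79.67]]
target [0.4833 0.181  0.0943] [153.43   0.    80.  ]
full [-0.3992 -0.1975  0.1556] [-22.   -18.75  79.67]
rows [[-0.0798, -0.0395, 0.0311, -4.4, -3.75, 15.93], [-0.1597, -0.079, 0.0622, -8.8, -7.5, 31.87], [-0.2395, -0.1185, 0.0934, -13.2, -11.25, 47.8], [-0.3194, -0.158, 0.1245, -17.6, -15.0, 63.74], [-0.3992, -0.1975, 0.1556, -22.0, -18.75, 79.67]]
jug [0.808 0.002]
mug [ 0.471 -0.418]
stack [ 0.615 -0.408]
dish [ 0.448 -0.008]
tumb [0.434 0.401]
bowl [0.561 0.462]
spoon [ 0.638 -0.007]
yellow [0.224 0.29 ]
```

Emit:
jog_arm(rows=[-0.035, -0.02, 0, -2.2, -1.9, 8, -0.07, -0.04, 0, -4.4, -3.8, 16, -0.105, -0.062, 0, -6.6, -5.6, 24, -0.14, -0.083, 0.005, -8.8, -7.5, 32, -0.175, -0.104, 0.01, -11, -9.4, 40], fingers=0.05, grip_force=60)

```text
time: 0.72
tcp_pos: [0.3017, 0.3406, 0.2394]
tcp_rot: [166.7, 5.0, 120.2]
force: [0.5, 0.4, 0.6]
opening: 0.587
```

```bash
python3 - <<'E'
from h import *
show(*pose(WB,0,.12))
E
```

```text
target [0.4304 0.1904 0.2016] [153.43   0.    80.  ]
full [-0.1906  0.0222  0.0613] [-10.93  -9.24  39.43]
rows [[-0.0381, 0.0044, 0.0123, -2.19, -1.85, 7.89], [-0.0762, 0.0089, 0.0245, -4.37, -3.7, 15.77], [-0.1144, 0.0133, 0.0368, -6.56, -5.55, 23.66], [-0.1525, 0.0178, 0.049, -8.75, -7.39, 31.54], [-0.1906, 0.0222, 0.0613, -10.93, -9.24, 39.43]]
```

Emit:
jog_arm(rows=[-0.038, 0.004, 0.012, -2.2, -1.85, 7.9, -0.076, 0.009, 0.025, -4.4, -3.7, 15.8, -0.114, 0.013, 0.037, -6.6, -5.5, 23.7, -0.152, 0.018, 0.049, -8.7, -7.4, 31.5, -0.191, 0.022, 0.061, -10.9, -9.2, 39.4])

```text
time: 1.35
tcp_pos: [0.4308, 0.1887, 0.2014]
tcp_rot: [153.4, -0.1, 79.8]
force: [0.9, 1.1, 0.5]
opening: 0.583
```

```bash
python3 - <<'E'
from h import *
show(*pose(WB,0,.02))
for n_ in("top","scene"):
    im=robot.snapshot(n_)
    x,y=((250,190) if n_=="top" else (270,140))
    c=cv2.resize(im[y:y+130,x:x+150],None,fx=5,fy=5,interpolation=cv2.INTER_CUBIC); cv2.imwrite(f"pics/pre_{n_}.png",c[:600,:750])
E
```

```text
target [0.4745 0.1826 0.1122] [153.43   0.    80.  ]
full [ 0.0016 -0.0005  0.0995] [ 0.01  0.03 -0.22]
rows [[0.0003, -0.0001, 0.0199, 0.0, 0.01, -0.04], [0.0007, -0.0002, 0.0398, 0.0, 0.01, -0.09], [0.001, -0.0003, 0.0597, 0.01, 0.02, -0.13], [0.0013, -0.0004, 0.0796, 0.01, 0.02, -0.18], [0.0016, -0.0005, 0.0995, 0.01, 0.03, -0.22]]
```

View pics/pre_top.png

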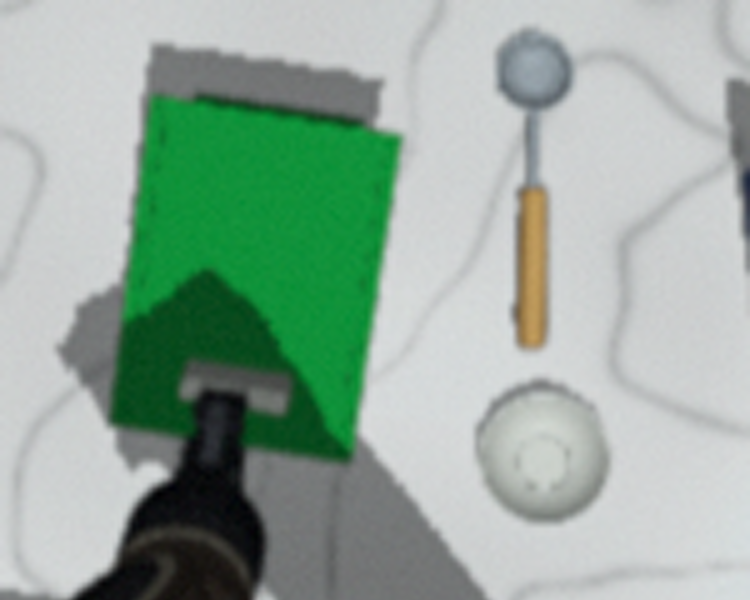

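View pics/pre_scene.png

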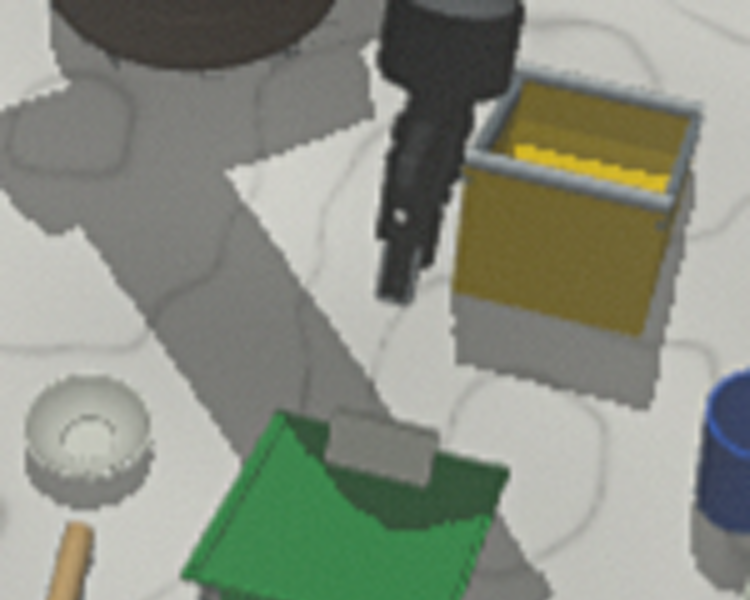

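Emit:
jog_arm(rows=[0, 0, 0.02, 0, 0, 0, 0, 0, 0.04, 0, 0, 0, 0.001, 0, 0.06, 0, 0, 0, 0.001, 0, 0.08, 0, 0, -0.2, 0.001, 0, 0.085, 0, 0, -0.2])

```text
time: 2.08
tcp_pos: [0.4672, 0.1816, 0.1228]
tcp_rot: [153.7, 0.2, 80.0]
force: [-0.9, -0.4, 0.7]
opening: 0.585
```

```bash
python3 - <<'E'
from h import *
show(*pose(WB,0,.0))
for n_ in("top","scene"):
    im=robot.snapshot(n_)
    x,y=((250,190) if n_=="top" else (290,180))
    c=cv2.resize(im[y:y+110,x:x+110],None,fx=5,fy=5,interpolation=cv2.INTER_CUBIC); cv2.imwrite(f"pics/pre2_{n_}.png",c)
E
```

```text
target [0.4833 0.181  0.0943] [153.43   0.    80.  ]
full [0.0024 0.0016 0.0326] [-0.22  0.23  0.09]
rows [[0.0005, 0.0003, 0.0065, -0.04, 0.05, 0.02], [0.001, 0.0007, 0.013, -0.09, 0.09, 0.04], [0.0014, 0.001, 0.0196, -0.13, 0.14, 0.06], [0.0019, 0.0013, 0.0261, -0.18, 0.18, 0.07], [0.0024, 0.0016, 0.0326, -0.22, 0.23, 0.09]]
```

View pics/pre2_top.png

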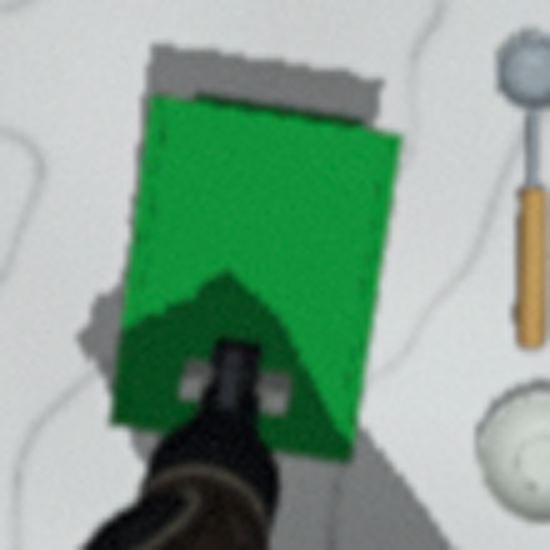

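View pics/pre2_scene.png

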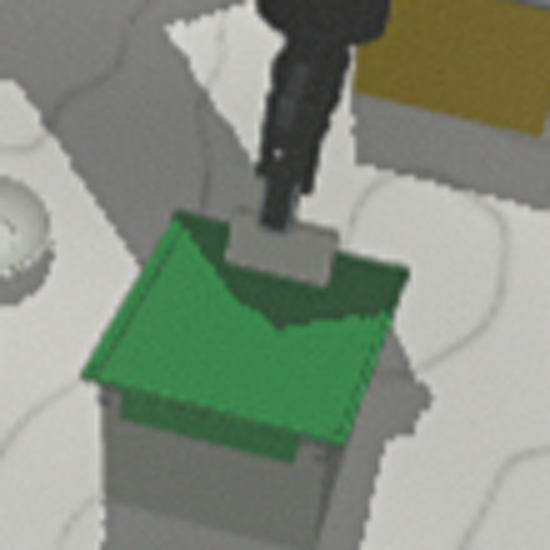

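The fingers straddle the grip and are centred on it: in the top crop the far finger is at (237,345) and the grip at (236,388). I'll go down the last bit and close.

Emit:
jog_arm(rows=[0, 0, 0.01, 0, 0, 0, 0.001, 0.001, 0.02, 0, 0, 0, 0.001, 0.001, 0.03, 0, 0, 0, 0.001, 0.001, 0.032, 0, 0, 0, 0.001, 0.001, 0.032, 0, 0, 0])

```text
time: 2.8
tcp_pos: [0.4825, 0.1798, 0.0953]
tcp_rot: [153.6, 0.2, 80.0]
force: [-0.2, 0.9, 0.9]
opening: 0.587
```

Emit:
jog_arm(rows=[0, 0, 0, 0, 0, 0, 0, 0, 0, 0, 0, 0, 0, 0, 0, 0, 0, 0, 0, 0, 0, 0, 0, 0, 0, 0, 0, 0, 0, 0], fingers=0, grip_force=80)

```text
time: 3.42
tcp_pos: [0.4825, 0.18, 0.0957]
tcp_rot: [153.6, 0.2, 80.0]
force: [-5.6, 0.2, 5.4]
opening: 0.149
```

```bash
python3 - <<'E'
from h import *
s=robot.state();print(s["tcp_pos"],s["tcp_rot"],s["force"],s["opening"],s["wrist_torque"])
show(*pose(WB,0,.0))
im=robot.snapshot("scene");c=cv2.resize(im[180:290,290:400],None,fx=5,fy=5,interpolation=cv2.INTER_CUBIC); cv2.imwrite(f"pics/g1.png",c)
E
```

```text
[0.48246603 0.17999757 0.09567554] [153.60110836   0.19180001  79.96467863] [-5.61844768  0.15384103  5.37244954] 0.14927958158394447 [ 0.00765744  0.74645201 -0.12693163]
target [0.4833 0.181  0.0943] [153.43   0.    80.  ]
full [ 0.0012 -0.0001  0.0015] [-0.17  0.19  0.05]
rows [[0.0002, -0.0, 0.0003, -0.03, 0.04, 0.01], [0.0005, -0.0, 0.0006, -0.07, 0.07, 0.02], [0.0007, -0.0, 0.0009, -0.1, 0.11, 0.03], [0.0009, -0.0001, 0.0012, -0.13, 0.15, 0.04], [0.0012, -0.0001, 0.0015, -0.17, 0.19, 0.05]]
```

View pics/g1.png

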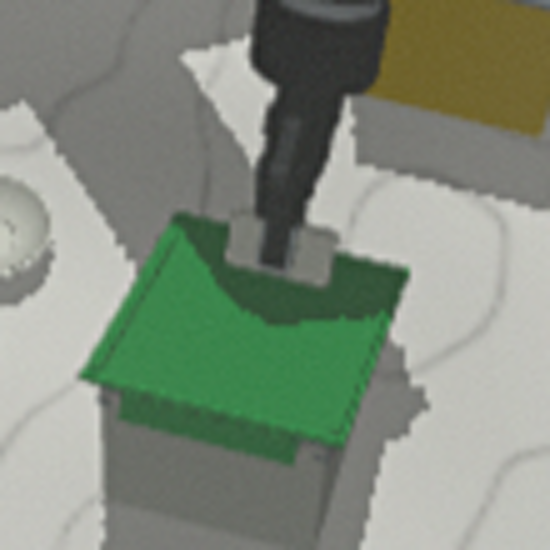

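```bash
cat >> h.py <<'E'
HN=.0085
yb=lambda b:np.array([-np.sin(b[2]),np.cos(b[2])])
WB2=WB.copy(); WB2[:2]-=.0012*yb(WB)
def path(ps):
    st=robot.state(); np.set_printoptions(suppress=True)
    for p,M in ps:
        r=rel(p,M,st); print([*r[:3].round(4).tolist(),*r[3:].round(1).tolist()])
E
python3 - <<'E'
from h import *
path([pose(WB2,s,0,HN,dx=dx,dz=dz) for s,dx,dz in((0,0,0),(0.04,.002,.001),(.1,.003,.002),(.17,.003,.002),(.25,.003,.002),(.32,.003,.002),(.37,.003,.002))])
E
```

```text
[-0.0, -0.0001, 0.0, -0.2, 0.2, 0.1]
[-0.0001, 0.0035, -0.0063, 2.1, 0.2, 0.1]
[-0.0001, 0.0073, -0.0161, 5.6, 0.2, 0.0]
[-0.0001, 0.0109, -0.0267, 9.6, 0.2, 0.0]
[-0.0002, 0.0158, -0.0386, 14.2, 0.2, 0.0]
[-0.0002, 0.021, -0.0486, 18.2, 0.2, 0.0]
[-0.0002, 0.0251, -0.0556, 21.0, 0.2, 0.0]
```

Emit:
jog_arm(rows=[0, 0.0035, -0.0063, 2.1, 0, 0, 0, 0.0073, -0.0161, 5.6, 0, 0, 0, 0.0109, -0.0267, 9.6, 0, 0, 0, 0.0158, -0.0386, 14.2, 0, 0, 0, 0.021, -0.0486, 18.2, 0, 0])

```text
time: 4.1
tcp_pos: [0.4795, 0.1805, 0.1485]
tcp_rot: [172.0, 0.2, 80.0]
force: [-0.1, 0.6, -2.6]
opening: 0.149
```

```bash
python3 - <<'E'
from h import *
s=robot.state();print(s["force"],s["opening"],s["wrist_torque"])
path([pose(WB2,s,0,HN,dx=.003,dz=.002) for s in (.32,.35,.37)])
E
```

```text
[-0.06864402  0.55127758 -2.5945327 ] 0.1490861111684708 [ 0.08293143  0.34106046 -0.01120598]
[-0.0001, 0.0002, -0.0001, -0.2, 0.2, -0.0]
[-0.0001, 0.0011, -0.0048, 1.5, 0.2, -0.0]
[-0.0001, 0.0019, -0.008, 2.7, 0.2, -0.0]
```

Emit:
jog_arm(rows=[0, 0.001, -0.005, 1.5, 0, 0, 0, 0.002, -0.008, 2.7, 0, 0, 0, 0.002, -0.008, 2.7, 0, 0, 0, 0.002, -0.008, 2.7, 0, 0, 0, 0.002, -0.008, 2.7, 0, 0])

```text
time: 4.72
tcp_pos: [0.4799, 0.1804, 0.1564]
tcp_rot: [174.7, 0.2, 80.0]
force: [-0.2, -0.2, -2.1]
opening: 0.149
```

```bash
cat > ov.py <<'E'
from h import *
import sys
def overlay(name,box):
    """draw cover model for current TCP on both views"""
    p,M=cur()
    X=M[:,0];U=M[:,1];N=-M[:,2]; g=p-HN*N
    P=lambda a,y,h:g+a*1e-3*U+y*1e-3*X+h*1e-3*N
    outs=[]
    for n_ in("top","scene"):
        im=robot.snapshot(n_);x,y,w,h=box[n_];k=5
        c=cv2.resize(im[y:y+h,x:x+w],None,fx=k,fy=k,interpolation=cv2.INTER_CUBIC)
        for loop,col in(([P(165,75,-17),P(165,-75,-17),P(-45,-75,-17),P(-45,75,-17)],(0,0,255)),([P(165,50,-22),P(165,-50,-22),P(165,-50,-40),P(165,50,-40)],(255,0,255)),([P(0,32,17),P(0,-32,17)],(255,0,0))):
            q=((proj(n_,np.array(loop))-[x,y]+.5)*k).astype(int)
            cv2.polylines(c,[q.reshape(-1,1,2)],True,col,1)
        cv2.imwrite(f"pics/{name}_{n_}.png",c)
E
python3 - <<'E'
from ov import *
overlay("sw",{"top":(250,190,110,110),"scene":(290,180,110,110)})
E
```

```text
(no output)
```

View pics/sw_top.png

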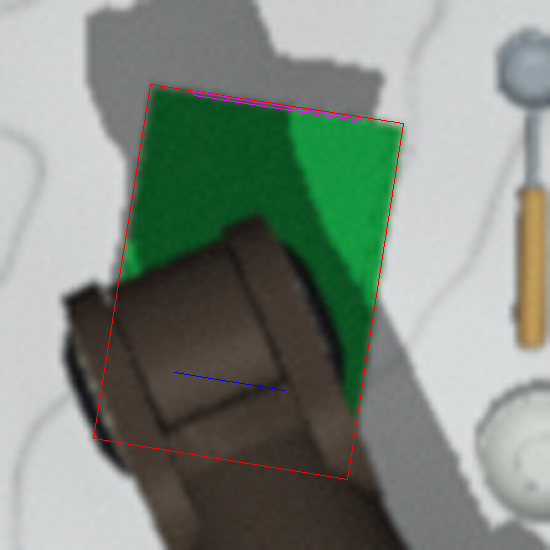

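View pics/sw_scene.png

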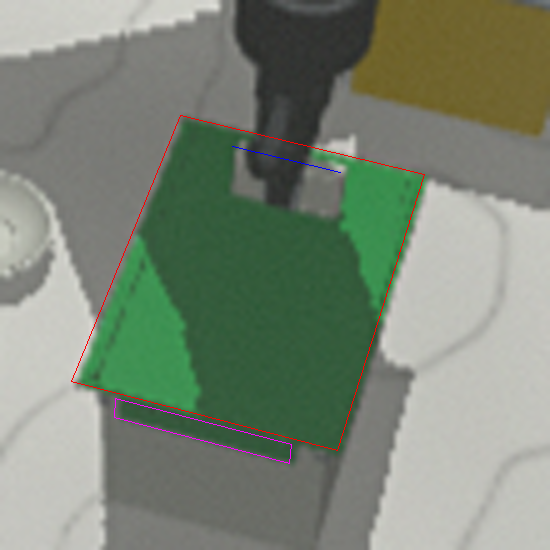

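The overlay agrees with the picture to about 1 px: the lip is still at the ledge and the plate is nearly level. Next is the lift.

```bash
cat >> h.py <<'E'
BB=np.array([.544,-.210,np.radians(3.8)]); BB2=BB.copy(); 
E
python3 - <<'E'
from h import *
path([pose(WB2,.37,0,HN,dx=.004,dz=z) for z in (.012,.032,.062,.092,.12)])
E
```

```text
[-0.0001, 0.0021, -0.0099, -0.0, 0.2, 0.0]
[-0.0002, 0.004, -0.0298, -0.0, 0.2, 0.0]
[-0.0003, 0.0067, -0.0596, -0.0, 0.2, 0.0]
[-0.0004, 0.0095, -0.0895, -0.0, 0.2, 0.0]
[-0.0005, 0.0121, -0.1174, -0.0, 0.2, 0.0]
```

Emit:
jog_arm(rows=[0, 0.002, -0.01, 0, 0, 0, 0, 0.004, -0.03, 0, 0, 0, 0, 0.007, -0.06, 0, 0, 0, 0, 0.009, -0.09, 0, 0, 0, 0, 0.012, -0.117, 0, 0, 0])

```text
time: 5.45
tcp_pos: [0.4813, 0.1807, 0.2763]
tcp_rot: [174.6, 0.2, 80.0]
force: [0.5, 0.3, -3.0]
opening: 0.15
```

```bash
python3 - <<'E'
from h import *
s=robot.state();print(s["time"],s["force"])
p,M=pose(BB2,.37,0,HN,dx=.006,dz=.12)
p0,M0=cur(); rv=R.from_matrix(M0.T@M).as_rotvec()
path([(p0+(p-p0)*t,M0@R.from_rotvec(rv*t).as_matrix()) for t in np.arange(1,11)/10]); print(p,p0)
E
```

```text
5.45 [ 0.53521148  0.32899209 -2.95172702]
[-0.039, 0.0062, 0.0009, 0.0, 0.1, -1.4]
[-0.0781, 0.0124, 0.0017, 0.0, 0.3, -2.7]
[-0.1171, 0.0186, 0.0026, 0.0, 0.4, -4.1]
[-0.1562, 0.0248, 0.0035, 0.0, 0.6, -5.5]
[-0.1952, 0.031, 0.0043, 0.0, 0.7, -6.9]
[-0.2342, 0.0372, 0.0052, 0.0, 0.9, -8.2]
[-0.2733, 0.0434, 0.0061, 0.0, 1.0, -9.6]
[-0.3123, 0.0496, 0.007, 0.0, 1.2, -11.0]
[-0.3514, 0.0558, 0.0078, 0.0, 1.3, -12.4]
[-0.3904, 0.062, 0.0087, 0.0, 1.5, -13.7]
[ 0.47499228 -0.21458349  0.27459165] [0.48129545 0.18073844 0.2762535 ]
```

Emit:
jog_arm(rows=[-0.03, 0.005, 0, 0, 0, -1, -0.07, 0.011, 0, 0, 0.2, -2.5, -0.11, 0.018, 0, 0, 0.4, -4, -0.15, 0.024, 0, 0, 0.5, -5.3, -0.19, 0.03, 0, 0, 0.7, -6.7])

```text
time: 6.08
tcp_pos: [0.4776, -0.0128, 0.2806]
tcp_rot: [174.5, 0.1, 86.8]
force: [1.9, 0.8, -2.2]
opening: 0.147
```

```bash
python3 - <<'E'
from h import *
p,M=pose(BB2,.37,0,HN,dx=.006,dz=.12)
p0,M0=cur(); rv=R.from_matrix(M0.T@M).as_rotvec()
path([(p0+(p-p0)*t,M0@R.from_rotvec(rv*t).as_matrix()) for t in (.2,.45,.7,.9,1)]); print(p,p0)
E
```

```text
[-0.0403, 0.0016, 0.0015, 0.0, 0.2, -1.4]
[-0.0907, 0.0037, 0.0033, 0.0, 0.3, -3.1]
[-0.1411, 0.0057, 0.0051, 0.1, 0.5, -4.9]
[-0.1814, 0.0073, 0.0065, 0.1, 0.7, -6.3]
[-0.2016, 0.0081, 0.0073, 0.1, 0.8, -7.0]
[ 0.47499228 -0.21458349  0.27459165] [ 0.47755396 -0.01284499  0.28063484]
```

Emit:
jog_arm(rows=[-0.04, 0.002, 0.0015, 0, 0.2, -1.4, -0.09, 0.004, 0.003, 0, 0.3, -3.1, -0.141, 0.006, 0.005, 0.1, 0.5, -4.9, -0.181, 0.007, 0.0065, 0.1, 0.7, -6.3, -0.202, 0.008, 0.007, 0.1, 0.8, -7])

```text
time: 6.7
tcp_pos: [0.4745, -0.2172, 0.2755]
tcp_rot: [174.6, 0.0, 93.7]
force: [0.7, 1.3, -2.5]
opening: 0.149
```

```bash
python3 - <<'E'
from h import *
path([pose(BB2,.37,0,HN,dx=.008,dz=z) for z in (.11,.09,.07,.05,.04)])
E
```

```text
[0.0026, 0.0016, 0.0111, 0.0, 0.0, -0.1]
[0.0027, -0.0003, 0.031, 0.0, 0.0, -0.1]
[0.0027, -0.0021, 0.0509, 0.0, 0.0, -0.1]
[0.0027, -0.004, 0.0708, 0.0, 0.0, -0.1]
[0.0027, -0.0049, 0.0807, 0.0, 0.0, -0.1]
```

Emit:
jog_arm(rows=[0.002, 0.001, 0.011, 0, 0, 0, 0.003, 0, 0.031, 0, 0, 0, 0.003, -0.002, 0.051, 0, 0, 0, 0.003, -0.004, 0.071, 0, 0, 0, 0.003, -0.005, 0.081, 0, 0, 0])

```text
time: 7.32
tcp_pos: [0.4765, -0.213, 0.1932]
tcp_rot: [174.7, -0.0, 93.8]
force: [0.5, -1.1, -2.3]
opening: 0.149
```

```bash
python3 - <<'E'
from ov import *
overlay("bl",{"top":(375,185,115,110),"scene":(165,170,115,115)})
path([pose(BB2,.37,0,HN,dx=.006,dz=z) for z in (.04,.02,.002)])
E
```

```text
[-0.0012, -0.0014, -0.0013, -0.1, -0.0, -0.0]
[-0.0012, -0.0032, 0.0186, -0.1, -0.0, -0.0]
[-0.0012, -0.0049, 0.0365, -0.1, -0.0, -0.0]
```

View pics/bl_top.png

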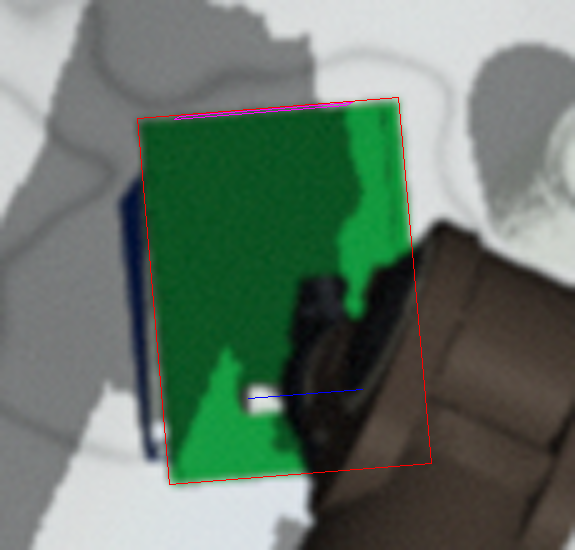

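View pics/bl_scene.png

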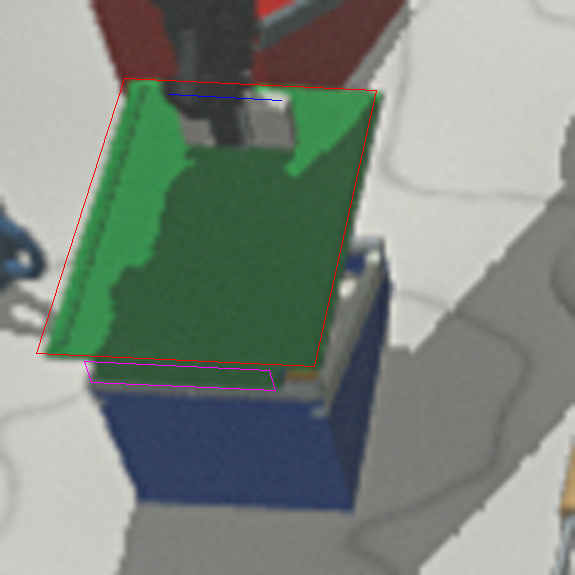

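The cover is over the blue bin and both views agree with the overlay to about 1 px. I'll lower the lip behind the ledge now.

Emit:
jog_arm(rows=[-0.002, -0.002, 0.006, 0, 0, 0, -0.002, -0.003, 0.014, 0, 0, 0, -0.002, -0.004, 0.022, 0, 0, 0, -0.002, -0.004, 0.03, 0, 0, 0, -0.002, -0.005, 0.034, 0, 0, 0])

```text
time: 8.05
tcp_pos: [0.4745, -0.2153, 0.1583]
tcp_rot: [174.8, -0.0, 93.8]
force: [-0.7, -0.1, -2.9]
opening: 0.151
```

```bash
python3 - <<'E'
from ov import *
print(robot.state()["force"],robot.state()["wrist_torque"])
overlay("bm",{"top":(375,185,115,110),"scene":(165,170,115,115)})
path([pose(BB2,.37,0,HN,dx=.006,dz=z) for z in (.002,0)])
E
```

```text
[-0.68638742 -0.07864188 -2.85594383] [0.00303153 0.16609493 0.02085178]
[0.0006, 0.0005, 0.0019, -0.1, -0.0, -0.0]
[0.0006, 0.0003, 0.0038, -0.1, -0.0, -0.0]
```

View pics/bm_scene.png

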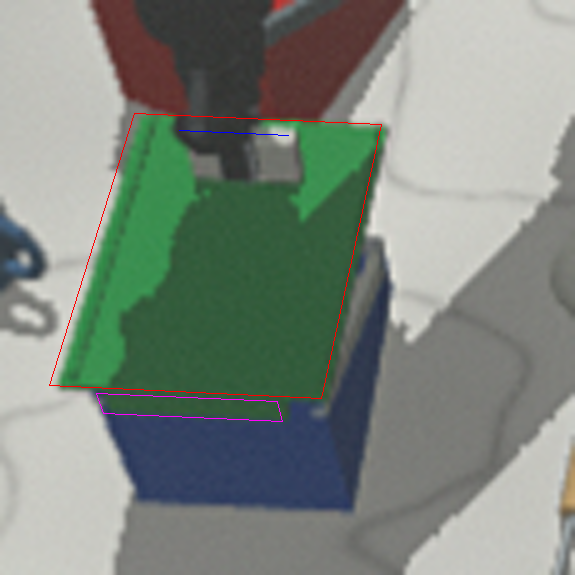

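```bash
python3 - <<'E'
from h import *
p,M=cur(); U=M[:,1];X=M[:,0];N=-M[:,2]
for nm,b in(("scene",[.5447,-.2053,np.radians(3.74)]),("top",[.5442,-.212,np.radians(3.78)])):
    g=p-HN*N
    # current cover but with y recentred on that camera's bin
    c=W(b,[0,0,0])[0]; d=(g-c)@np.array([-np.sin(b[2]),np.cos(b[2]),0]); print(nm,"cover y in bin (mm), TCP model:",d*1e3)
    g2=g-d*np.array([-np.sin(b[2]),np.cos(b[2]),0])
    off={"scene":(165,170),"top":(375,185)}[nm]
    for a,y in((165,75),(165,-75),(-45,-75),(-45,75)):
        print(a,y,((proj(nm,g2+a*1e-3*U+y*1e-3*X-.017*N)[0]-off+.5)*5).round(0))
E
```

```text
scene cover y in bin (mm), TCP model: -5.334121331794851
165 75 [331. 399.]
165 -75 [ 59. 386.]
-45 -75 [143. 114.]
-45 75 [391. 125.]
top cover y in bin (mm), TCP model: 1.3672573659811884
165 75 [135. 134.]
165 -75 [391. 113.]
-45 -75 [424. 472.]
-45 75 [167. 493.]
```

View pics/bm_top.png

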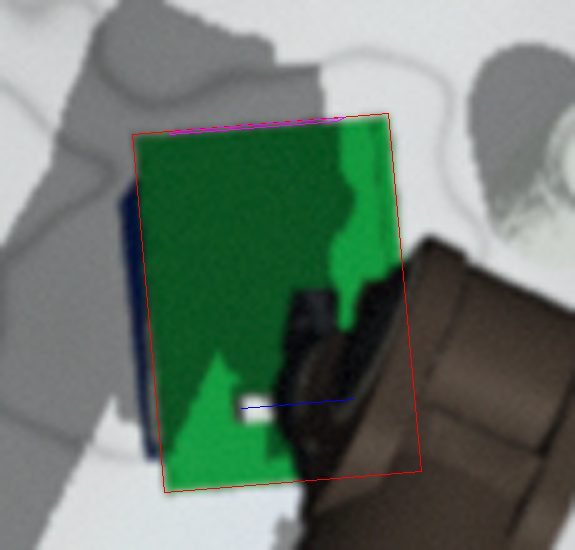

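Emit:
jog_arm(rows=[0, 0, 0.001, 0, 0, 0, 0, 0, 0.002, 0, 0, 0, 0, 0, 0.002, 0, 0, 0, 0, 0, 0.002, 0, 0, 0, 0, 0, 0.002, 0, 0, 0])

```text
time: 8.78
tcp_pos: [0.4746, -0.2152, 0.1565]
tcp_rot: [174.8, -0.0, 93.8]
force: [-0.0, 0.1, -1.9]
opening: 0.149
```

```bash
python3 - <<'E'
from h import *
path([pose(BB2,s,0,HN,dx=dx,dz=.0025) for s,dx in((.37,.006),(.32,.005),(.26,.004),(.2,.003),(.14,.002),(.08,.0015),(.05,.001))])
E
```

```text
[0.0006, 0.0005, -0.0005, -0.1, -0.0, -0.0]
[0.0006, -0.0018, 0.0073, -3.0, -0.0, -0.0]
[0.0006, -0.0038, 0.0168, -6.4, -0.0, -0.0]
[0.0006, -0.0053, 0.0264, -9.9, -0.0, -0.0]
[0.0006, -0.0062, 0.0359, -13.3, -0.0, -0.0]
[0.0006, -0.006, 0.0455, -16.7, -0.0, -0.0]
[0.0006, -0.0059, 0.0503, -18.5, -0.0, -0.0]
```

Emit:
jog_arm(rows=[0, -0.002, 0.007, -3, 0, 0, 0, -0.004, 0.017, -6.4, 0, 0, 0, -0.0053, 0.0264, -9.9, 0, 0, 0, -0.0062, 0.036, -13.3, 0, 0, 0, -0.006, 0.045, -16.7, 0, 0])

```text
time: 9.4
tcp_pos: [0.4725, -0.2153, 0.111]
tcp_rot: [158.0, -0.0, 93.8]
force: [0.5, -0.4, -1.8]
opening: 0.148
```

```bash
python3 - <<'E'
from h import *
print(robot.state()["force"],robot.state()["wrist_torque"])
path([pose(BB2,s,0,HN,dx=.001,dz=z) for s,z in((.08,.0025),(.05,.002),(.03,.0015),(.01,.001),(0,0),(0,-.001))])
E
```

```text
[ 0.45145794 -0.36047542 -1.82953032] [-0.09697934  0.74182044 -0.01783899]
[0.0006, -0.0003, 0.0002, 0.1, -0.0, -0.0]
[0.0006, -0.0013, 0.0054, -1.7, -0.0, -0.0]
[0.0006, -0.002, 0.0091, -2.8, -0.0, -0.0]
[0.0006, -0.0026, 0.0127, -4.0, -0.0, -0.0]
[0.0006, -0.0032, 0.0152, -4.5, -0.0, -0.0]
[0.0006, -0.0036, 0.0162, -4.5, -0.0, -0.0]
```

Emit:
jog_arm(rows=[0, -0.0013, 0.0054, -1.7, 0, 0, 0, -0.002, 0.009, -2.8, 0, 0, 0, -0.0025, 0.0125, -4, 0, 0, 0, -0.003, 0.0145, -4.5, 0, 0, 0, -0.003, 0.0145, -4.5, 0, 0])

```text
time: 10.02
tcp_pos: [0.4751, -0.2151, 0.0962]
tcp_rot: [153.5, -0.0, 93.8]
force: [-0.6, -0.3, -2.3]
opening: 0.15
```

```bash
python3 - <<'E'
from ov import *
print(robot.state()["force"],robot.state()["wrist_torque"])
overlay("dn",{"top":(375,185,115,110),"scene":(165,170,115,115)})
path([pose(BB2,0,0,HN,dx=.0,dz=z) for z in (0,-.001)])
E
```

```text
[-0.63043073 -0.30266375 -2.33989072] [-0.06502319  0.80872658 -0.02373016]
[0.0006, -0.0014, 0.0004, -0.0, -0.0, -0.0]
[0.0006, -0.0019, 0.0013, -0.0, -0.0, -0.0]
```

View pics/dn_scene.png

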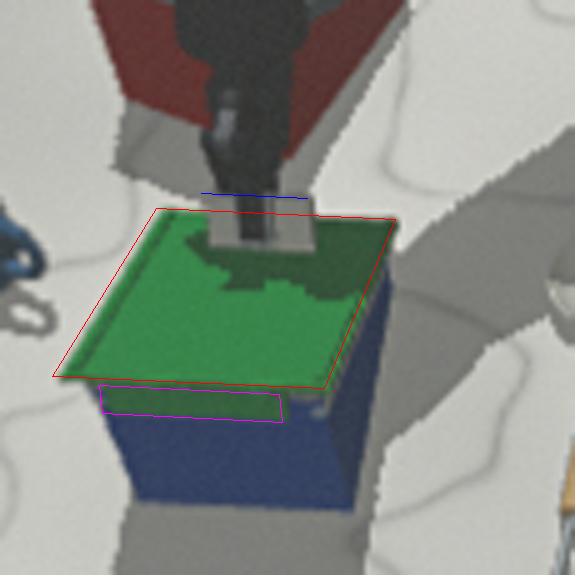

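View pics/dn_top.png

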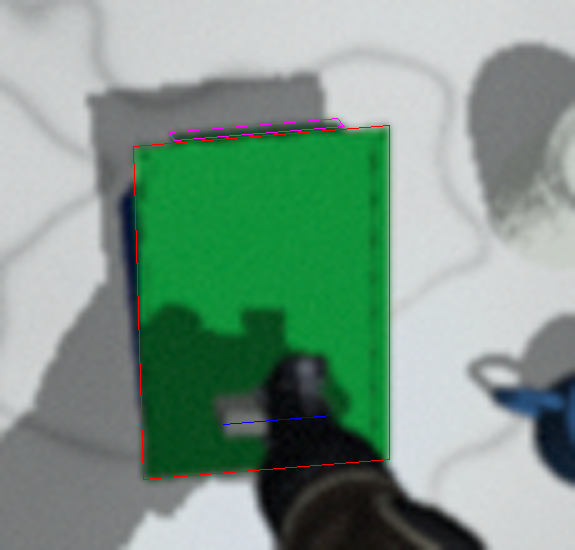

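The cover is square over the bin, but the force reading shows the arm still carries its weight. I'll lower it gently onto the rails.

Emit:
jog_arm(rows=[0, -0.0003, 0.0005, 0, 0, 0, 0, -0.0006, 0.001, 0, 0, 0, 0, -0.0008, 0.0015, 0, 0, 0, 0, -0.001, 0.002, 0, 0, 0, 0, -0.001, 0.002, 0, 0, 0])

```text
time: 10.75
tcp_pos: [0.4755, -0.2152, 0.0952]
tcp_rot: [153.4, -0.0, 93.8]
force: [-5.4, 2.0, 5.9]
opening: 0.145
```

Contact is along the plate normal, with nearly the same reading as when the cover lay on the white bin. Releasing.

Emit:
jog_arm(rows=[0, 0, 0, 0, 0, 0, 0, 0, 0, 0, 0, 0, 0, 0, 0, 0, 0, 0, 0, 0, 0, 0, 0, 0, 0, 0, 0, 0, 0, 0], fingers=0.05)

```text
time: 11.38
tcp_pos: [0.4755, -0.2153, 0.0952]
tcp_rot: [153.4, -0.0, 93.8]
force: [0.1, -0.3, -0.5]
opening: 0.584
```

Emit:
jog_arm(rows=[0, 0, -0.01, 0, 0, 0, 0, 0, -0.03, 0, 0, 0, 0, 0, -0.06, 0, 0, 0, 0, 0, -0.09, 0, 0, 0, 0, 0, -0.12, 0, 0, 0])

```text
time: 12.0
tcp_pos: [0.4213, -0.2188, 0.2041]
tcp_rot: [153.4, 0.0, 93.8]
force: [0.6, 0.3, -0.4]
opening: 0.583
```

```bash
python3 - <<'E'
from h import *
for n_,(x,y,w,h) in {"top":(375,185,115,110),"scene":(165,170,115,115)}.items():
    im=robot.snapshot(n_); cv2.imwrite(f"pics/rl_full_{n_}.png",im)
    c=cv2.resize(im[y:y+h,x:x+w],None,fx=5,fy=5,interpolation=cv2.INTER_CUBIC)
    b={"scene":[.5447,-.2053,np.radians(3.74)],"top":[.5442,-.212,np.radians(3.78)]}[n_]
    q=proj(n_,W(b,[plate(a*1e-3,yy*1e-3,-.017) for a,yy in((165,75),(165,-75),(-45,-75),(-45,75))]))
    cv2.polylines(c,[((q-[x,y]+.5)*5).astype(int).reshape(-1,1,2)],True,(0,0,255),1); cv2.imwrite(f"pics/rl_{n_}.png",c)
E
```

```text
(no output)
```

View pics/rl_top.png

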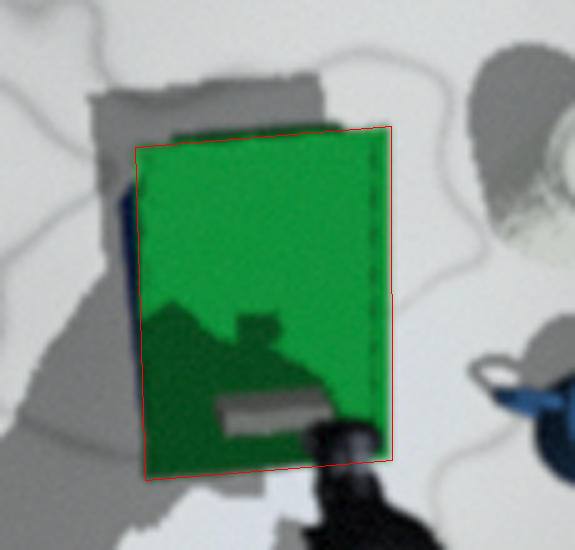

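View pics/rl_scene.png

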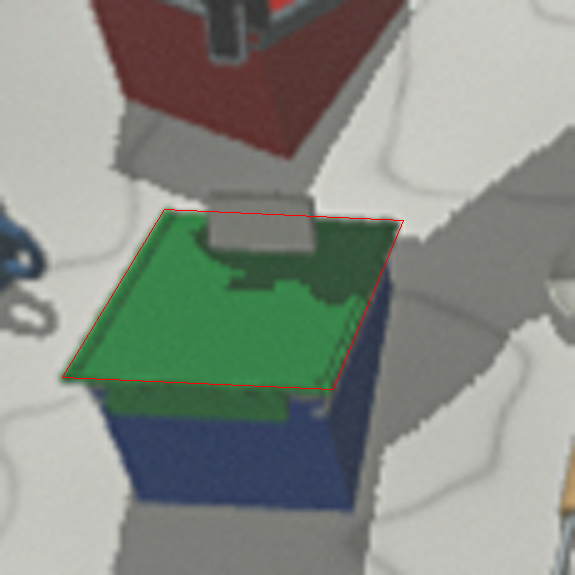

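View pics/rl_full_scene.png

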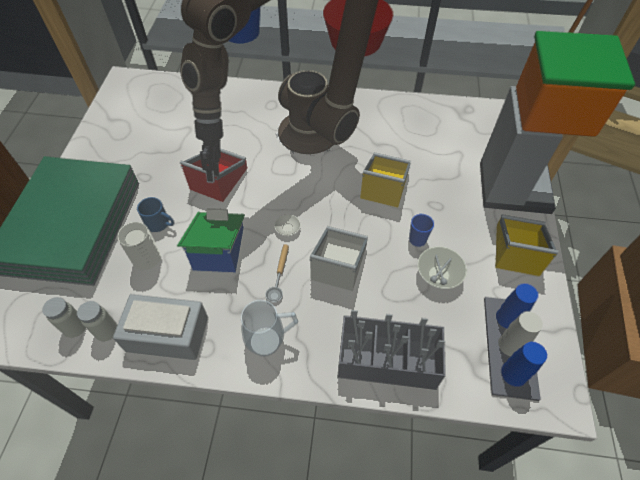

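```bash
python3 - <<'E'
from station import robot
import numpy as np
s=robot.state(); print(s["time"],s["force"],np.abs(s["qd"]).max())
print(robot.hand_in())
E
```

```text
12.1 [-0.27203144 -0.68646379 -0.14756664] 3.83015732517921
the job is handed in; nothing more can be done
None
```

The green cover now hangs on the blue bin, and I handed the job in at 12.1 s; no verdict was reported.

- **Moves:** I gripped the bar across its thickness and swung the lower end up by 0.37 rad with the lip still at the white bin's ledge. Then I lifted the lip off by 0.12 m and carried the cover over. On the blue bin I lowered the lip behind the ledge with the lower end still up 0.37 rad. I then lowered it until the force showed contact along the plate's normal, released it and backed off 120 mm.
- **Placing:** after release, the outline expected for a fully home, centred cover matched the pictures to about 1 px (3 mm) in both cameras. I did not measure the lip and lower-end positions any finer than that.
- **Surroundings:** tool force was near zero at the end. The bystanders stood where they had been in the last scene picture, which I checked only by eye.
- **Disagreements:** the two cameras differed by 4–7 mm in y when I located the bins. I used a value between them, well inside the 14 mm allowance. The last state, read just before hand-in, still showed one joint moving at about 4 deg/s, with the gripper well clear of everything.

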